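# Index the filling carousel and lock it

### The arm

A 6-joint arm with a two-finger parallel gripper is mounted at the origin on the work surface. World frame = base frame: x ahead of the robot, y to its left, z up, the work surface at z = 0. Lengths are in m, angles in rad, forces in N, time in s.
With the tool pointing down it reaches from about 0.25 to 0.8 m from the base axis. Payload 8.5 kg.
Tool frame: the origin (TCP) lies at the very end of the fingers, on their centre line; the grasp point (between the pads) lies 19 mm behind it; z points along the fingers, y is the direction in which the jaws open and shut (so a half turn about z gives the same grasp; the last joint's range is limited). The gripper opens to 85 mm and grips with 20 to 120 N. Pads are 22 mm wide; open, the fingers measure 114 mm over their backs; the gripper's body (76 mm by 85 mm) begins 54 mm behind the grasp point. The pads swing forward as they close: fully open they stand 13 mm farther back than shut.
Start: joints at [1.112, 0.238, -0.013, 1.319, 0, 1.571], TCP at [0.232, 0.471, 0.231] pointing down, gripper open.
Joint ranges: [-2.66, 2.66], [-1.03, 1.9], [-1.14, 1.46], [-1.82, 2.27], [-1.45, 1.34], [-3.14, 3.14]. Speed limits (rad/s): [2.22, 2.22, 2.79, 3.14, 3.14, 3.14].

### API

Orientations are given as a unit quaternion [x, y, z, w].
In Python, from station import ctrl gives the robot as it stands. The module is installed in compiled form; this text tells all that it offers.
- The arm moves only by the tool send_rows, never from a script. Its arguments are lists of equal length, an entry for each row: "dp": the shift along the tool's x, y, z in units of 0.025 m (1.0 is 0.025 m), a list of three; "turn": the turn, a rotation vector about the tool's x, y, z in units of 0.12 rad (1.0 is 0.12 rad), a list of three; "grip": the gripper's target within -1 to 1 (shut at 1, half-way at 0, fully open at -1). In form: {"dp": [[x, y, z], ...], "turn": [[rx, ry, rz], ...], "grip": [grip, ...]}. A call has 1 to 20 rows; each row shifts and turns the commanded pose from where the row before left it, along the tool's axes as they then stand; what a row does not reach is not made up. A row lasts 1/12 s, in which the tool goes at most 41.7 mm and 7.16 degrees, less where a joint would pass 70% of its speed; a pose out of reach is approached as far as the arm can. A call with a number of a shift or a turn outside -1 to 1 is refused whole. A call with a gripper value outside its range is refused whole. The fingers move at their own pace and stop on an object; "force" is the grip in N (left out, the last holds). Time passes only in rows, so rows that do not move let the fingers close. It gives the time, the measured TCP pose, the force and the opening at its end, in the units of the state.
- ctrl.state(): the state, without advancing time (a new reading comes with each control period).
- ctrl.get_image(name): name is "side" or "top" or "wrist"; returns the picture (384x512x3 uint8, blue, green, red); there is no depth.
- ctrl.get_calibration(name): a dict with "fx", "fy", "cx", "cy" (pixels), "R" (3x3) and "t" (3): a world point X has camera coordinates R X + t. Camera axes: x right, y down, z forward; pixel columns grow to the right and rows downward; lengths in m; the calibration is good to about 2 mm. A picture is of the moment at which its call begins: read the wrist's pose just before it. get_calibration takes no time and is no camera call; for the wrist camera it gives the pose at the moment of the call.
- ctrl.job_done(): hands the job in, once; it reports no verdict.
Trained networks look in the newest picture that a camera, given by its name, has taken for a name from the list of things; names that differ only in an ending like _2 or _b are one class to them, and where a whole thing is asked for, a point or a joint stands for the part that bears it (a point fixed in the world has none). Each returns a list of dicts, best first, with "p" (0 to 1); they miss things now and then, are a little off and sometimes report something else, mostly with a low value. They report only what shows in the picture. A call takes as long as a camera call.
- ctrl.recognise(camera, thing): "at" ([column, row] in pixels, amid what is visible of it).
- ctrl.spot_point(camera, thing): "at" ([column, row] in pixels: a listed point, or the origin of a listed thing).
The state is a dict: "time": time; "joint_pos": joint angles; "dq": joint speeds; "joint_torque": joint torques, N m; "ee_pos": TCP position; "eef_rot": TCP orientation; "force": force on the tool from outside, world axes, zero at the start; "wrist_torque": the same for the moment, N m; "opening": finger opening in m.
Only numpy, scipy, OpenCV 4.12 (cv2) and the standard library are available. Lean on these libraries where they do the work, as an engineer would, in place of code of your own. Each camera call takes 0.05 s, during which the arm holds its last target.

### The job

Take the steel locking pin from its wooden rest, put it down through the hole of the carousel's front guide and let go, so that it stands on the white turntable's rim. Then turn the turntable by pushing one of its rim lugs until the square tin comes to the front and the pin drops into the rim notch; keep pushing gently until the notch's stop shoe bears on the pin, lean on it with about 12 N for half a second to prove the lock, and never push on the turntable with more than 18 N. Leave the pin down, let go of everything and don't shift the bowl, jar or scale.

Things in the scene. Friction and masses are not known exactly. Their poses are not given: they have to be found in the camera images.
- stand: Carousel's fixed steel stand. Origin on the table on the turntable's upright axis; its own -x is the carousel's front (towards the robot within 0.3 rad), z up. On it turns a white plastic disc, radius 140 mm, rim top 50 mm above the table.
- guide (a point): Centre of the mouth of the upright guide hole, 80 mm above the table, 122 mm in front of the turntable's axis. Hole 14.5 mm wide, 4 mm chamfer, in a fixed steel block 50 mm (radial) x 40 mm, height 55 to 80 mm, overhanging the rim. A post carries it outside the rim, 158 to 178 mm from the axis.
- turntable (a joint): Turntable angle, rad, counter-clockwise positive seen from above; 0 = square tin and notch middle at the front, under the guide. Starts at 0.35 to 1.15: turn it clockwise. Stops at -0.35 and 1.4. Turns stiffly (about 3 N at a lug), stays where left. The pin drops near 0.03; the shoe then meets it somewhere between about -0.02 and -0.10, and the force rises by some 3 to 10 N per mm.
- notch (a point): Reference middle of the only notch in the rim top, 122 mm from the axis, straight outward of the square tin: a radial slot 12 mm deep, open outward, floor 38 mm above the table. Its clockwise edge is 8 mm from this point; its other edge is a dark steel stop shoe (36 x 20 mm, top 53 mm above the table) whose face is set anywhere from 8 to 15 mm from this point, not measured: find it by feel.
- square_tin (a point): Centre of the top of the square steel tin (45 mm square, 50 mm high, top 100 mm above the table, its centre 65 mm from the axis), fixed on the turntable. Three round tins (51 mm wide, same height and radius) are fixed at the other quarters.
- lug (a point): Top of one of four rim lugs to push: upright steel studs 12 mm thick, 28 mm tall (50 to 78 mm above the table), 122 mm from the axis. This one is 105 deg clockwise of the notch seen from above (75 deg counter-clockwise from the stand's +x at joint 0), on the robot's left; the others follow at 60 deg spacing, further clockwise. The tins' edges come no nearer than 30 mm to a lug's centre.
- pin: Loose stainless locking pin, 90 g, upright: shank 12 mm thick and 50 mm long with a 3 mm chamfered foot, then a round head 22 mm wide and 22 mm high (72 mm in all). Origin at the centre of the foot's underside, z along the pin to the head. It falls by its own weight. Standing on the rim its foot is 50 mm above the table, dropped in the notch 38 mm.
- pin_rest: Fixed wooden block 56 x 56 x 35 mm high, origin at the centre of its underside; the pin stands in a 17 mm hole in its middle, foot 7 mm above the table, head from 57 to 79 mm above the table.
- bowl: Steel bowl, 150 mm wide, 65 mm high, standing on the table; leave alone. Origin under its centre.
- jar: Glass jar with lid, 68 mm wide, 90 mm high; leave alone. Origin under its centre.
- scale: Flat kitchen scale with wooden top, 150 x 200 x 24 mm; leave alone. Origin under its centre.

How it is judged:
By the outcome, as a careful person would: the job done as asked, in the order asked, and still so for the second after the job is handed in, with the robot touching nothing.
It also fails if it takes over 69 s, if anything falls off the work surface, if the arm or the gripper's body presses on something with over 40 N, if the wrist force passes 120 N, or if a joint passes its speed limit or range.

## Working session

There is one attempt and no reset: what is moved stays moved. The work goes in short steps, Python scripts to look and compute and a tool call to move; the robot and the scene stay as the last step left them, time stands still between calls to the robot, and variables do not carry over. Pictures are saved under pics/ and viewed, and the job is handed in when it is done.

Besides the shell and the picture viewer there is one more tool, called after ">>>" by a JSON object that holds its "fn" and its "kwargs", one argument or row to a line. send_rows: Moves the arm, as the interface text tells. Its arguments: {"type":"object","properties":{"dp":{"type":"array","items":{"type":"array","items":{"type":"number","minimum":-1,"maximum":1}}},"turn":{"type":"array","items":{"type":"array","items":{"type":"number","minimum":-1,"maximum":1}}},"grip":{"type":"array","items":{"type":"number"}},"force":{"type":"number"}},"required":["dp","turn","grip"]}

```bash
mkdir -p pics; cat > h.py <<'E'
import numpy as np, cv2
from station import ctrl
from scipy.spatial.transform import Rotation as Rot
def ray(cam,uv,cal=None):
    c=cal or ctrl.get_calibration(cam); R=np.array(c["R"]);t=np.array(c["t"])
    d=R.T@np.array([(uv[0]-c["cx"])/c["fx"],(uv[1]-c["cy"])/c["fy"],1.]); o=-R.T@t
    return o,d
def atz(cam,uv,z,cal=None):
    o,d=ray(cam,uv,cal); return o+d*(z-o[2])/d[2]
def proj(cam,X,cal=None):
    c=cal or ctrl.get_calibration(cam); p=np.array(c["R"])@np.array(X)+np.array(c["t"])
    return np.array([c["fx"]*p[0]/p[2]+c["cx"],c["fy"]*p[1]/p[2]+c["cy"]])
def st():
    s=ctrl.state(); r=Rot.from_quat(s["eef_rot"]).as_matrix()
    print("t",round(s["time"],2),"p",np.round(s["ee_pos"],4),"F",np.round(s["force"],1),"op",round(s["opening"],4)); return s,r
E
python3 - <<'E'
from h import *
s,r=st(); print(np.round(r,3))
for c in ["top","side","wrist"]:
    im=ctrl.get_image(c); cv2.imwrite(f"pics/{c}0.png",im)
    cal=ctrl.get_calibration(c); print(c,np.round(-np.array(cal["R"]).T@np.array(cal["t"]),3),cal["fx"])
zs=dict(guide=.08,notch=.05,square_tin=.1,lug=.078,pin=.007,pin_rest=0,stand=0,bowl=0,jar=0,scale=0)
for c in ["top","side"]:
    for n,z in zs.items():
        for d in ctrl.spot_point(c,n)[:2]: print(c,n,round(d["p"],2),np.round(d["at"],1),np.round(atz(c,d["at"],z),4))
print(ctrl.state()["time"])
E
```

```text
t 0.0 p [0.2323 0.4703 0.2307] F [-0.1  1.   0.1] op 0.0856
[[-0.897  0.443 -0.001]
 [ 0.443  0.897 -0.001]
 [ 0.    -0.001 -1.   ]]
top [0.443 0.015 1.261] 399.07212437757306
side [ 0.303 -1.007  0.665] 456.18529806052004
wrist [0.166 0.503 0.372] 307.9506985105512
top guide 0.6 [232.8 209.7] [0.4961 0.0769 0.08  ]
top notch 0.91 [252.6 204.7] [0.5137 0.0187 0.05  ]
top lug 0.8 [189.9 186.2] [0.5637 0.2063 0.078 ]
top pin 0.51 [323.3 232.5] [ 0.4333 -0.2041  0.007 ]
top pin_rest 0.85 [321.5 230.8] [ 0.4384 -0.1997  0.    ]
top stand 0.71 [230.5 172.1] [0.6193 0.0912 0.    ]
top bowl 0.67 [131.3 243.8] [0.387  0.3963 0.    ]
top jar 0.73 [134.8 162.3] [0.6449 0.3968 0.    ]
top scale 0.74 [373.8 158.5] [ 0.672  -0.3662  0.    ]
side guide 0.73 [242.5 192.5] [0.4917 0.0585 0.08  ]
side notch 0.62 [254.1 208.5] [0.5149 0.0184 0.05  ]
side notch 0.35 [239.5 280.5] [ 0.4238 -0.2647  0.05  ]
side square_tin 0.96 [267.2 185.5] [0.557  0.0461 0.1   ]
side lug 0.84 [256. 167.] [0.5619 0.2119 0.078 ]
side pin 0.58 [235.7 273.9] [ 0.428  -0.1881  0.007 ]
side pin_rest 0.76 [239.2 280.4] [ 0.4331 -0.2039  0.    ]
side stand 0.74 [282.4 206.9] [0.6138 0.0926 0.    ]
side bowl 0.69 [191.5 171. ] [0.3784 0.3913 0.    ]
side jar 0.78 [267.5 159.5] [0.6491 0.4254 0.    ]
side scale 0.76 [367.  316.8] [ 0.666  -0.3732  0.    ]
1.15
```

View pics/top0.png

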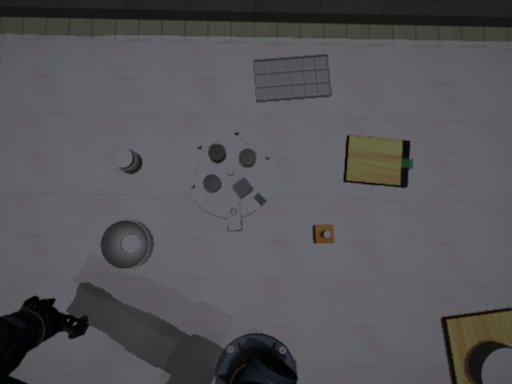

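View pics/side0.png

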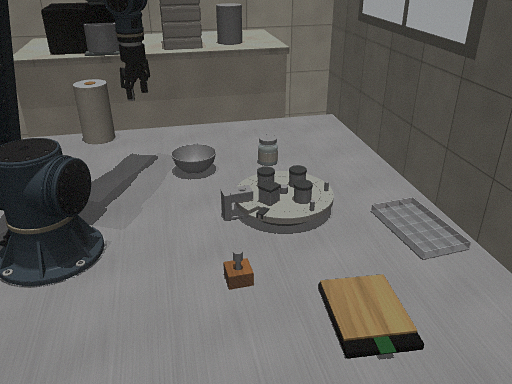

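View pics/wrist0.png

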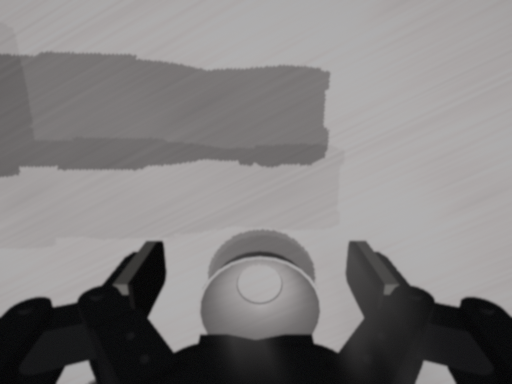

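```bash
python3 - <<'E'
from h import *
s,r=st(); c=ctrl.get_calibration("wrist")
R=np.array(c["R"]); o=-R.T@np.array(c["t"]); p=np.array(s["ee_pos"])
print("cam offset in tool",r.T@(o-p)); print("cam axis in tool",r.T@R[2], "cam x",r.T@R[0])
print(proj("wrist",p), proj("wrist",p+[0,0,-.15]))
# consistency of bowl
im=cv2.imread("pics/top0.png")[110:270,160:360]; cv2.imwrite("pics/topz.png",cv2.resize(im,None,fx=4,fy=3.75,interpolation=cv2.INTER_CUBIC))
E
```

```text
t 1.15 p [0.2325 0.4707 0.2313] F [-0.3  0.3  0.6] op 0.0856
cam offset in tool [ 0.07431603 -0.00042153 -0.14167357]
cam axis in tool [-2.87193687e-01  8.18089101e-04  9.57872182e-01] cam x [ 1.15811869e-03  9.99999201e-01 -5.06835964e-04]
[256.14713475 247.76573954] [255.83572349 175.07942615]
```

>>> {"fn": "send_rows", "kwargs": {
  "dp": [
    [0,0,0],
    [0,0,0],
    [0,0,0],
    [0,0,0]
  ],
  "turn": [
    [0,0,-0.956],
    [0,0,-0.956],
    [0,0,-0.956],
    [0,0,-0.956]
  ],
  "grip": [-1,-1,-1,-1]
}}

```text
time: 1.48
ee_pos: [0.2325, 0.4707, 0.2313]
eef_rot: [-0.003, 1.0, -0.0, -0.0]
force: [0.2, -0.4, -0.9]
opening: 0.0851
```

View pics/topz.png

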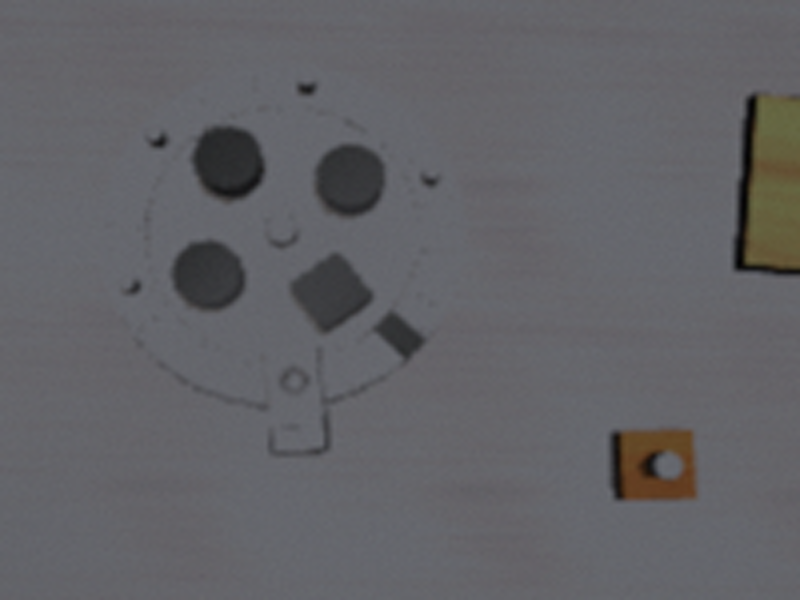

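>>> {"fn": "send_rows", "kwargs": {
  "dp": [
    [-0.535,-0.782,-0.04],
    [-0.535,-0.782,-0.04],
    [-0.535,-0.782,-0.04],
    [-0.535,-0.782,-0.04],
    [-0.535,-0.782,-0.04],
    [-0.535,-0.782,-0.04],
    [-0.535,-0.782,-0.04],
    [-0.535,-0.782,-0.04],
    [-0.535,-0.782,-0.04],
    [-0.535,-0.782,-0.04],
    [-0.535,-0.782,-0.04],
    [-0.535,-0.782,-0.04],
    [-0.535,-0.782,-0.04],
    [-0.535,-0.782,-0.04],
    [-0.535,-0.782,-0.04],
    [-0.535,-0.782,-0.04],
    [-0.535,-0.782,-0.04],
    [-0.535,-0.782,-0.04],
    [-0.535,-0.782,-0.04],
    [-0.535,-0.782,-0.04]
  ],
  "turn": [
    [0,0,0],
    [0,0,0],
    [0,0,0],
    [0,0,0],
    [0,0,0],
    [0,0,0],
    [0,0,0],
    [0,0,0],
    [0,0,0],
    [0,0,0],
    [0,0,0],
    [0,0,0],
    [0,0,0],
    [0,0,0],
    [0,0,0],
    [0,0,0],
    [0,0,0],
    [0,0,0],
    [0,0,0],
    [0,0,0]
  ],
  "grip": [-1,-1,-1,-1,-1,-1,-1,-1,-1,-1,-1,-1,-1,-1,-1,-1,-1,-1,-1,-1]
}}

```text
time: 3.15
ee_pos: [0.5006, 0.0786, 0.2514]
eef_rot: [0.0, 1.0, -0.0, 0.0]
force: [0.6, 1.0, -0.0]
opening: 0.0858
```

>>> {"fn": "send_rows", "kwargs": {
  "dp": [
    [0,0,0],
    [0,0,0]
  ],
  "turn": [
    [0,0,0],
    [0,0,0]
  ],
  "grip": [-1,-1]
}}

```text
time: 3.32
ee_pos: [0.5004, 0.0789, 0.2511]
eef_rot: [0.001, 1.0, -0.0, -0.0]
force: [-0.7, 0.6, -0.6]
opening: 0.0852
```

```bash
cat > look.py <<'E'
import sys
from h import *
tag=sys.argv[1]; names=sys.argv[2].split(",")
zs=dict(guide=.08,notch=.05,square_tin=.1,lug=.078,pin=.007,pin_rest=0,stand=0,bowl=0,jar=0,scale=0)
s,r=st(); print(np.round(r[:,0],3),np.round(s["joint_pos"],2))
cal=ctrl.get_calibration("wrist"); im=ctrl.get_image("wrist")
np.save(f"pics/{tag}.npy",{k:np.array(v) for k,v in cal.items()},allow_pickle=True)
cv2.imwrite(f"pics/{tag}.png",im)
for n in names:
    for d in ctrl.spot_point("wrist",n)[:2]: print(n,round(d["p"],2),np.round(d["at"],1),np.round(atz("wrist",d["at"],zs[n],cal),4))
E
python3 look.py w1 guide,notch,square_tin,lug,stand
```

```text
t 3.32 p [0.5004 0.0789 0.2511] F [-0.7  0.6 -0.6] op 0.0852
[-1.     0.002  0.   ] [ 0.16  0.2  -0.01  1.36  0.    0.16]
guide 0.59 [253.5 161.4] [0.4911 0.0771 0.08  ]
notch 0.7 [201.5 178.3] [0.5171 0.017  0.05  ]
square_tin 0.64 [228.7 235.7] [0.5656 0.0512 0.1   ]
lug 0.94 [365.7 225.3] [0.5636 0.2011 0.078 ]
stand 0.89 [263.9 232.7] [0.6087 0.0907 0.    ]
```

View pics/w1.png

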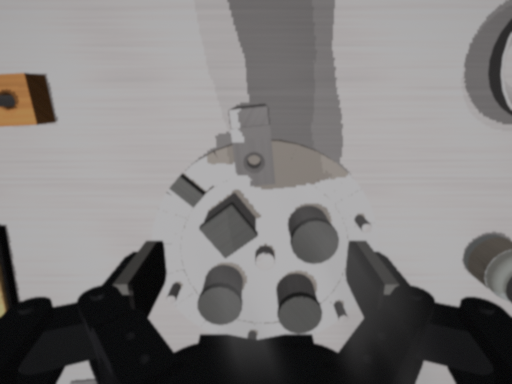

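```bash
python3 - <<'E'
from h import *
im=cv2.imread("pics/w1.png")
a=cv2.resize(im[90:210,160:320],None,fx=5,fy=5,interpolation=cv2.INTER_CUBIC); cv2.imwrite("pics/w1z.png",a)
cal=np.load("pics/w1.npy",allow_pickle=True).item()
# round tin tops by gradient circle fits
axis=np.array([.612,.091])
for uv in [(229,236),(314,241),(220,301),(298,311)]: print(atz("wrist",uv,.1,cal))
E
```

```text
[0.56592778 0.05148696 0.1       ]
[0.57174906 0.14029417 0.1       ]
[0.64528724 0.03940922 0.1       ]
[0.65860636 0.12689932 0.1       ]
```

View pics/w1z.png

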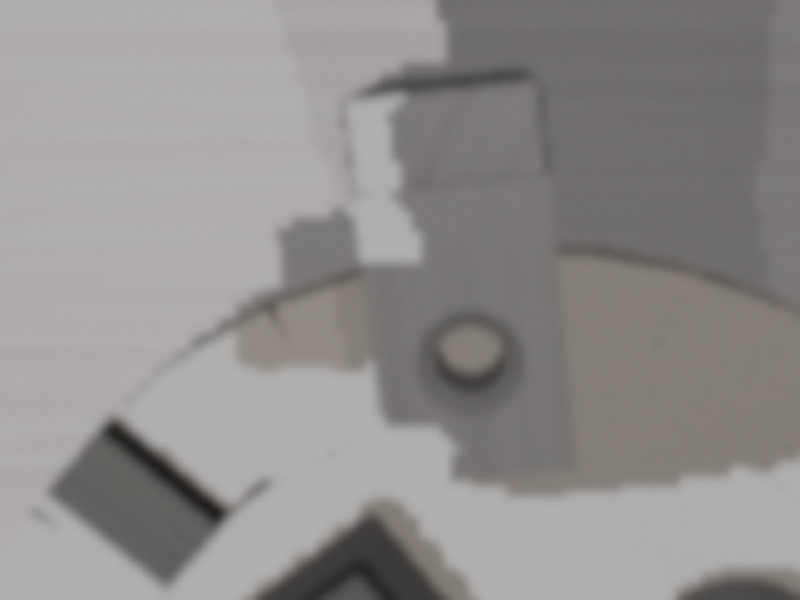

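>>> {"fn": "send_rows", "kwargs": {
  "dp": [
    [0.246,-0.858,0.092],
    [0.246,-0.858,0.092],
    [0.246,-0.858,0.092],
    [0.246,-0.858,0.092],
    [0.246,-0.858,0.092],
    [0.246,-0.858,0.092],
    [0.246,-0.858,0.092],
    [0.246,-0.858,0.092],
    [0.246,-0.858,0.092],
    [0.246,-0.858,0.092],
    [0.246,-0.858,0.092],
    [0.246,-0.858,0.092],
    [0.246,-0.858,0.092],
    [0,0,0],
    [0,0,0]
  ],
  "turn": [
    [0,0,0],
    [0,0,0],
    [0,0,0],
    [0,0,0],
    [0,0,0],
    [0,0,0],
    [0,0,0],
    [0,0,0],
    [0,0,0],
    [0,0,0],
    [0,0,0],
    [0,0,0],
    [0,0,0],
    [0,0,0],
    [0,0,0]
  ],
  "grip": [-1,-1,-1,-1,-1,-1,-1,-1,-1,-1,-1,-1,-1,-1,-1]
}}

```text
time: 4.87
ee_pos: [0.4198, -0.1994, 0.2214]
eef_rot: [0.001, 1.0, 0.0, -0.0]
force: [0.6, -0.2, -0.7]
opening: 0.0855
```

```bash
python3 look.py w2 pin,pin_rest
```

```text
t 4.87 p [ 0.4198 -0.1994  0.2214] F [ 0.6 -0.2 -0.7] op 0.0855
[-1.     0.001  0.   ] [-0.44  0.14 -0.17  1.27  0.   -0.44]
pin 0.62 [252.3 168.4] [ 0.428 -0.203  0.007]
pin_rest 0.87 [251.9 168.7] [ 0.43   -0.2035  0.    ]
```

View pics/w2.png

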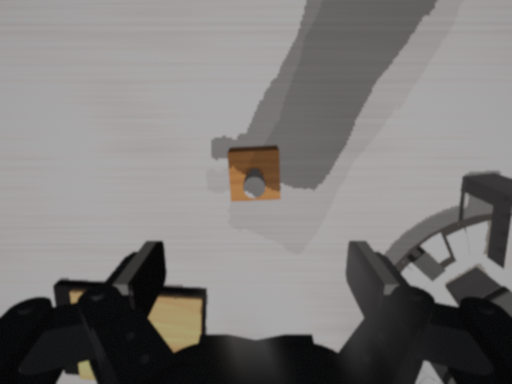

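```bash
python3 - <<'E'
from h import *
im=cv2.imread("pics/w2.png")
a=cv2.resize(im[130:220,205:315],None,fx=7,fy=6.5,interpolation=cv2.INTER_CUBIC)
cal=np.load("pics/w2.npy",allow_pickle=True).item()
for p in [(.43,-.203)]:
  for th in np.linspace(0,2*np.pi,40):
    q=proj("wrist",[p[0]+.011*np.cos(th),p[1]+.011*np.sin(th),.079],cal); cv2.circle(a,(int((q[0]-205+.5)*7),int((q[1]-130+.5)*6.5)),1,(0,255,0),-1)
  for sx,sy in [(1,1),(1,-1),(-1,-1),(-1,1)]:
    q=proj("wrist",[p[0]+.028*sx,p[1]+.028*sy,.035],cal); cv2.circle(a,(int((q[0]-205+.5)*7),int((q[1]-130+.5)*6.5)),3,(255,0,0),-1)
cv2.imwrite("pics/w2z.png",a)
E
```

```text
(no output)
```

View pics/w2z.png

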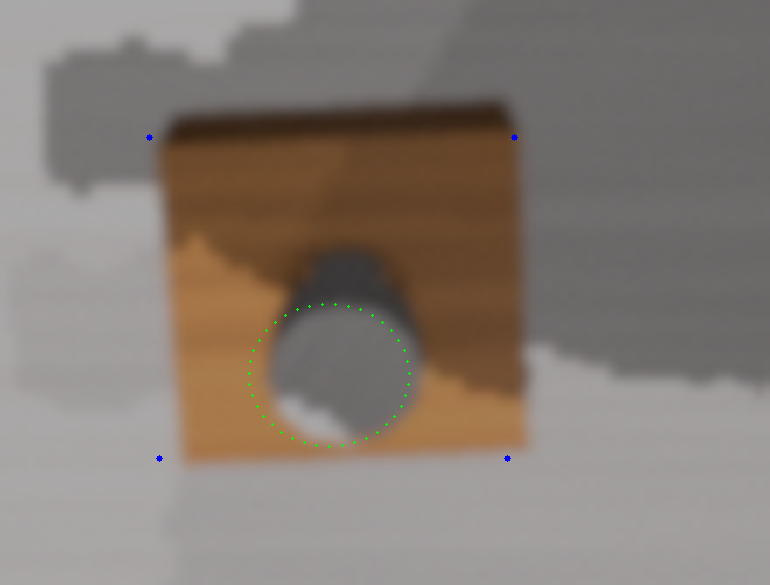

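>>> {"fn": "send_rows", "kwargs": {
  "dp": [
    [-0.05,-0.007,0.86],
    [-0.05,-0.007,0.86],
    [-0.05,-0.007,0.86],
    [-0.05,-0.007,0.86],
    [-0.05,-0.007,0.86],
    [-0.05,-0.007,0.86],
    [-0.05,-0.007,0.86],
    [-0.05,-0.007,0.86],
    [0,0,0],
    [0,0,0],
    [0,0,0],
    [0,0,0],
    [0,0,0],
    [0,0,0],
    [0,0,0],
    [0,0,0]
  ],
  "turn": [
    [0,0,0],
    [0,0,0],
    [0,0,0],
    [0,0,0],
    [0,0,0],
    [0,0,0],
    [0,0,0],
    [0,0,0],
    [0,0,0],
    [0,0,0],
    [0,0,0],
    [0,0,0],
    [0,0,0],
    [0,0,0],
    [0,0,0],
    [0,0,0]
  ],
  "grip": [-1,-1,-1,-1,-1,-1,-1,-1,0.2,0.5,0.5,0.7,0.7,0.8,0.8,0.8],
  "force": 40
}}

```text
time: 6.35
ee_pos: [0.4309, -0.2009, 0.0506]
eef_rot: [0.0, 1.0, -0.0, 0.001]
force: [0.0, 0.6, 6.8]
opening: 0.0201
```

```bash
python3 look.py w3 pin
```

```text
t 6.35 p [ 0.4309 -0.2009  0.0506] F [0.  0.6 6.8] op 0.0201
[-1.     0.    -0.002] [-0.44  0.29 -0.45  0.83  0.   -0.44]
pin 0.68 [253.2 211.6] [ 0.4281 -0.2022  0.007 ]
```

View pics/w3.png

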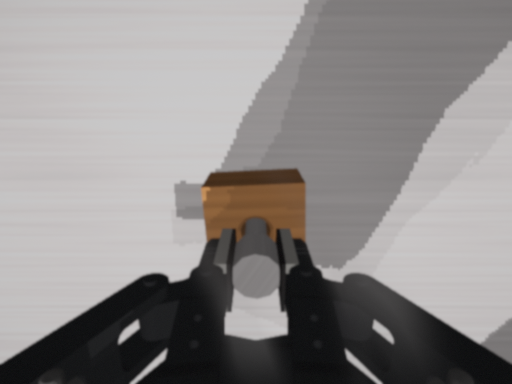

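>>> {"fn": "send_rows", "kwargs": {
  "dp": [
    [0,0,-0.5],
    [0,0,-0.9],
    [0,0,-0.9],
    [0,0,-0.9],
    [0,0,-0.9],
    [0,0,-0.7],
    [-0.305,0.858,0],
    [-0.305,0.858,0],
    [-0.305,0.858,0],
    [-0.305,0.858,0],
    [-0.305,0.858,0],
    [-0.305,0.858,0],
    [-0.305,0.858,0],
    [-0.305,0.858,0],
    [-0.305,0.858,0],
    [-0.305,0.858,0],
    [-0.305,0.858,0],
    [-0.305,0.858,0],
    [-0.305,0.858,0],
    [0,0,0]
  ],
  "turn": [
    [0,0,0],
    [0,0,0],
    [0,0,0],
    [0,0,0],
    [0,0,0],
    [0,0,0],
    [0,0,0],
    [0,0,0],
    [0,0,0],
    [0,0,0],
    [0,0,0],
    [0,0,0],
    [0,0,0],
    [0,0,0],
    [0,0,0],
    [0,0,0],
    [0,0,0],
    [0,0,0],
    [0,0,0],
    [0,0,0]
  ],
  "grip": [0.8,0.8,0.8,0.8,0.8,0.8,0.8,0.8,0.8,0.8,0.8,0.8,0.8,0.8,0.8,0.8,0.8,0.8,0.8,0.8]
}}

```text
time: 8.12
ee_pos: [0.5304, 0.0813, 0.1695]
eef_rot: [-0.001, 1.0, 0.001, 0.001]
force: [0.2, -0.0, -0.9]
opening: 0.0196
```

>>> {"fn": "send_rows", "kwargs": {
  "dp": [
    [0,0,0],
    [0,0,0]
  ],
  "turn": [
    [0,0,0],
    [0,0,0]
  ],
  "grip": [0.8,0.8]
}}

```text
time: 8.28
ee_pos: [0.5288, 0.0779, 0.1694]
eef_rot: [-0.0, 1.0, -0.0, -0.0]
force: [-0.1, -0.5, -1.0]
opening: 0.0195
```

```bash
python3 look.py w4 pin,guide,notch,lug,stand; python3 - <<'E'
from h import *
im=cv2.imread("pics/w4.png")
cv2.imwrite("pics/w4z.png",cv2.resize(im[90:310,180:330],None,fx=2.7*1.5,fy=2.7,interpolation=cv2.INTER_CUBIC))
cv2.imwrite("pics/w4y.png",cv2.resize(im[100:200,200:310],None,fx=7,fy=6,interpolation=cv2.INTER_CUBIC))
E
```

```text
t 8.28 p [0.5288 0.0779 0.1694] F [-0.1 -0.5 -1. ] op 0.0195
[-1.    -0.     0.001] [ 0.15  0.28 -0.11  1.18 -0.    0.15]
pin 0.69 [253.6 214.2] [0.5745 0.0762 0.007 ]
guide 0.66 [257.  151.8] [0.4951 0.0792 0.08  ]
notch 0.78 [185.1 168.4] [0.515 0.017 0.05 ]
lug 0.81 [404.3 239.6] [0.5689 0.202  0.078 ]
stand 0.57 [264.8 242.3] [0.6108 0.0886 0.    ]
```

View pics/w4.png

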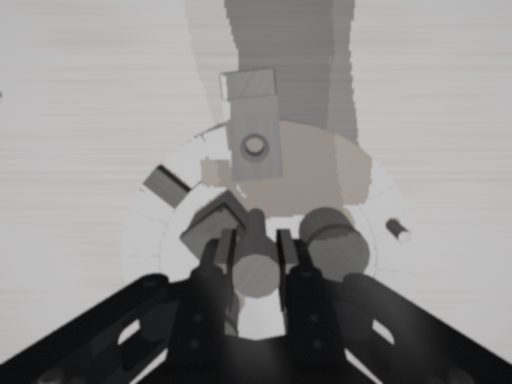

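View pics/w4y.png

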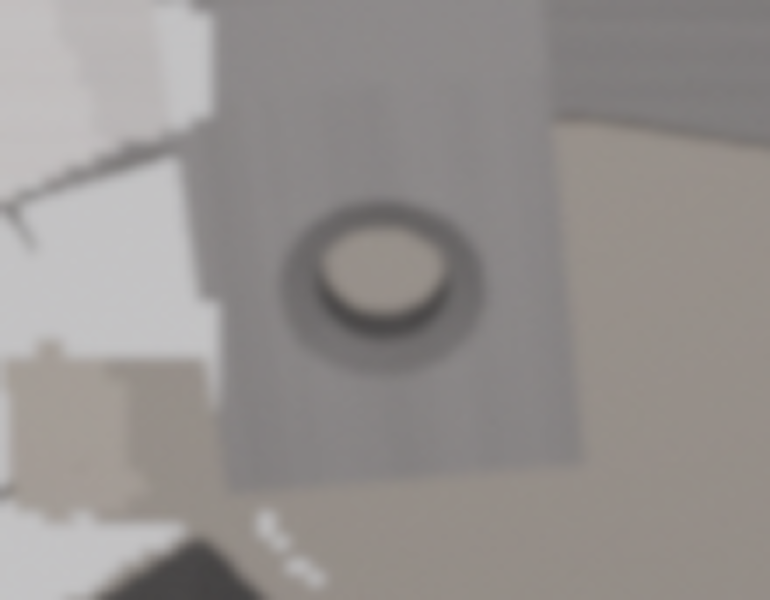

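```bash
python3 - <<'E'
from h import *
cal=np.load("pics/w4.npy",allow_pickle=True).item()
im=cv2.imread("pics/w4.png")
print("guide",atz("wrist",(254.2,147.4),.08,cal))
p=np.array([.5288,.0779]);z=.1694
a=cv2.resize(im[195:305,205:315],None,fx=7,fy=5.4,interpolation=cv2.INTER_CUBIC)
a=cv2.convertScaleAbs(a,alpha=1.8)
def ring(rad,zz,col):
  for th in np.linspace(0,2*np.pi,60):
    q=proj("wrist",[p[0]+rad*np.cos(th),p[1]+rad*np.sin(th),zz],cal); cv2.circle(a,(int((q[0]-205+.5)*7),int((q[1]-195+.5)*5.4)),1,col,-1)
ring(.011,z+.0284,(0,255,0)); ring(.006,z-.0436+.003,(0,0,255)); ring(.003,z-.0436,(255,0,0))
cv2.imwrite("pics/w4p.png",a)
E
```

```text
guide [0.49176437 0.07711378 0.08      ]
```

View pics/w4p.png

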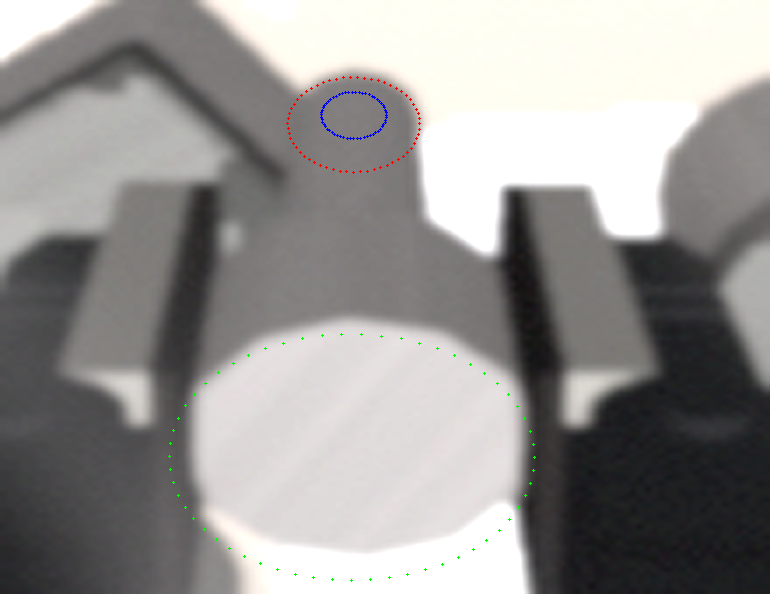

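>>> {"fn": "send_rows", "kwargs": {
  "dp": [
    [0.48,-0.011,0],
    [0.48,-0.011,0],
    [0.48,-0.01,0],
    [0,0,0.5],
    [0,0,0.5],
    [0,0,0.5],
    [0,0,0],
    [0,0,0]
  ],
  "turn": [
    [0,0,0],
    [0,0,0],
    [0,0,0],
    [0,0,0],
    [0,0,0],
    [0,0,0],
    [0,0,0],
    [0,0,0]
  ],
  "grip": [0.8,0.8,0.8,0.8,0.8,0.8,0.8,0.8]
}}

```text
time: 9.25
ee_pos: [0.4927, 0.0771, 0.1318]
eef_rot: [0.0, 1.0, -0.0, -0.001]
force: [-0.9, -0.2, -0.9]
opening: 0.0197
```

```bash
python3 look.py w5 pin; python3 - <<'E'
from h import *
im=cv2.imread("pics/w5.png")
cv2.imwrite("pics/w5y.png",cv2.convertScaleAbs(cv2.resize(im[175:285,205:315],None,fx=7,fy=5.4,interpolation=cv2.INTER_CUBIC),alpha=1.6))
E
```

```text
t 9.25 p [0.4927 0.0771 0.1318] F [-0.9 -0.2 -0.9] op 0.0197
[-1.     0.     0.001] [ 0.16  0.25 -0.26  1.06 -0.    0.16]
pin 0.65 [255.4 212.6] [0.522  0.0773 0.007 ]
```

View pics/w5y.png

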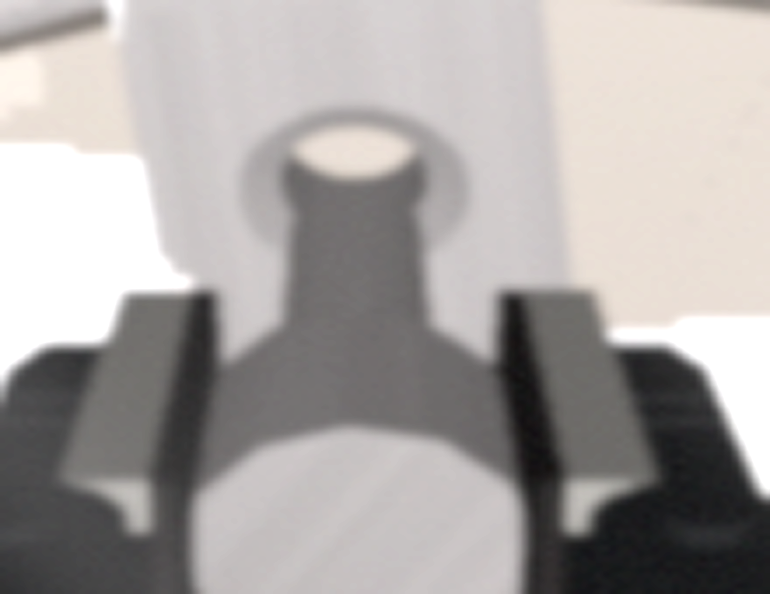

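>>> {"fn": "send_rows", "kwargs": {
  "dp": [
    [0,0,0.15],
    [0,0,0.15],
    [0,0,0.1],
    [0,0,0.1],
    [0,0,0.1],
    [0,0,0.1],
    [0,0,0]
  ],
  "turn": [
    [0,0,0],
    [0,0,0],
    [0,0,0],
    [0,0,0],
    [0,0,0],
    [0,0,0],
    [0,0,0]
  ],
  "grip": [0.8,0.8,0.8,0.8,0.8,0.8,0.8]
}}

```text
time: 9.93
ee_pos: [0.4929, 0.0775, 0.1139]
eef_rot: [-0.0, 1.0, -0.0, -0.0]
force: [0.9, 0.2, -0.5]
opening: 0.0199
```

>>> {"fn": "send_rows", "kwargs": {
  "dp": [
    [0,0,0.12],
    [0,0,0.12],
    [0,0,0.12],
    [0,0,0.12],
    [0,0,0.1],
    [0,0,0.1],
    [0,0,0]
  ],
  "turn": [
    [0,0,0],
    [0,0,0],
    [0,0,0],
    [0,0,0],
    [0,0,0],
    [0,0,0],
    [0,0,0]
  ],
  "grip": [0.8,0.8,0.8,0.8,0.8,0.8,0.8]
}}

```text
time: 10.52
ee_pos: [0.4929, 0.0774, 0.0968]
eef_rot: [-0.0, 1.0, -0.0, -0.0]
force: [0.5, -0.2, -0.6]
opening: 0.0197
```

>>> {"fn": "send_rows", "kwargs": {
  "dp": [
    [0,0,0.05],
    [0,0,0.04],
    [0,0,0],
    [0,0,0],
    [0,0,0],
    [0,0,0],
    [0,0,0]
  ],
  "turn": [
    [0,0,0],
    [0,0,0],
    [0,0,0],
    [0,0,0],
    [0,0,0],
    [0,0,0],
    [0,0,0]
  ],
  "grip": [0.8,0.8,0.8,0.6,0.3,0,0]
}}

```text
time: 11.1
ee_pos: [0.4933, 0.0775, 0.0953]
eef_rot: [-0.0, 1.0, -0.0, 0.0]
force: [0.1, 0.4, 1.9]
opening: 0.0426
```

```bash
python3 look.py w6 pin
```

```text
t 11.1 p [0.4933 0.0775 0.0953] F [0.1 0.4 1.9] op 0.0426
[-1. -0. -0.] [ 0.16  0.28 -0.32  0.97 -0.    0.16]
pin 0.56 [255.1 213.5] [0.5093 0.0774 0.007 ]
```

View pics/w6.png

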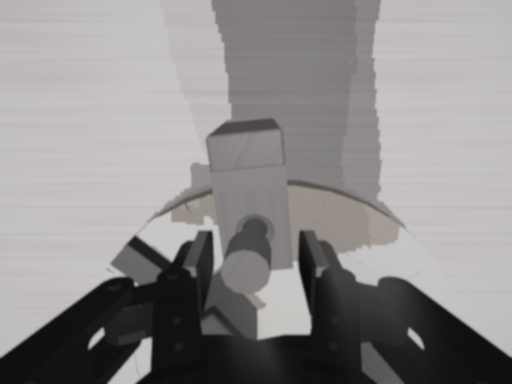

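>>> {"fn": "send_rows", "kwargs": {
  "dp": [
    [0,0,-0.5],
    [0,0,-0.9],
    [0,0,-0.9],
    [0,0,-0.9],
    [0,0,-0.9],
    [0,0,-0.7],
    [-0.25,0.833,0],
    [-0.25,0.833,0],
    [-0.25,0.833,0],
    [-0.25,0.833,0],
    [-0.25,0.833,0],
    [-0.25,0.833,0],
    [0,0,0],
    [0,0,0]
  ],
  "turn": [
    [0,0,0],
    [0,0,0],
    [0,0,0],
    [0,0,0],
    [0,0,0],
    [0,0,0],
    [0,0,0],
    [0,0,0],
    [0,0,0],
    [0,0,0],
    [0,0,0],
    [0,0,0],
    [0,0,0],
    [0,0,0]
  ],
  "grip": [0,0,0,0,0,0,1,1,1,1,1,1,1,1]
}}

```text
time: 12.37
ee_pos: [0.5306, 0.2032, 0.2148]
eef_rot: [-0.001, 1.0, -0.0, -0.0]
force: [-0.6, -0.7, -0.4]
opening: -0.0001
```

```bash
python3 look.py w7 lug,notch,pin,square_tin,stand
```

```text
t 12.37 p [0.5306 0.2032 0.2148] F [-0.6 -0.7 -0.4] op -0.0001
[-1.    -0.002  0.001] [ 0.37  0.32  0.06  1.31 -0.    0.36]
lug 0.76 [254.6 217.3] [0.5695 0.2026 0.078 ]
notch 0.76 [ 73.  156.3] [0.5153 0.0194 0.05  ]
pin 0.97 [127.5 133.7] [0.4977 0.0592 0.007 ]
square_tin 0.96 [ 86.8 219.2] [0.5628 0.0522 0.1   ]
stand 0.56 [164.3 223.8] [0.6102 0.0894 0.    ]
```

View pics/w7.png

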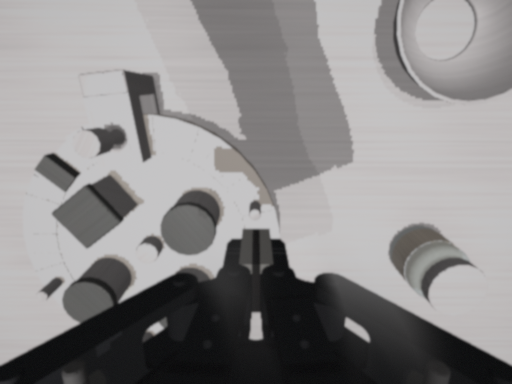

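>>> {"fn": "send_rows", "kwargs": {
  "dp": [
    [0,0.02,0.88],
    [0,0.02,0.88],
    [0,0.02,0.88],
    [0,0.02,0.88],
    [0,0.02,0.88],
    [0,0.02,0.88],
    [0,0.02,0.6],
    [0,0.02,0.28],
    [0,0,0]
  ],
  "turn": [
    [0,0,0],
    [0,0,0],
    [0,0,0],
    [0,0,0],
    [0,0,0],
    [0,0,0],
    [0,0,0],
    [0,0,0],
    [0,0,0]
  ],
  "grip": [1,1,1,1,1,1,1,1,1]
}}

```text
time: 13.42
ee_pos: [0.5297, 0.2057, 0.0598]
eef_rot: [0.0, 1.0, -0.001, -0.001]
force: [-0.2, -0.4, -0.2]
opening: 0.0
```

>>> {"fn": "send_rows", "kwargs": {
  "dp": [
    [-0.1,0,0],
    [-0.1,0,0],
    [-0.1,0,0],
    [-0.08,0,0],
    [-0.06,0,0],
    [-0.05,0,0],
    [-0.05,0,0],
    [-0.04,0,0],
    [-0.04,0,0],
    [-0.04,0,0]
  ],
  "turn": [
    [0,0,0],
    [0,0,0],
    [0,0,0],
    [0,0,0],
    [0,0,0],
    [0,0,0],
    [0,0,0],
    [0,0,0],
    [0,0,0],
    [0,0,0]
  ],
  "grip": [1,1,1,1,1,1,1,1,1,1]
}}

```text
time: 14.25
ee_pos: [0.5472, 0.2064, 0.0611]
eef_rot: [-0.0, 1.0, -0.0, -0.0]
force: [0.4, -0.3, -0.2]
opening: 0.0001
```

>>> {"fn": "send_rows", "kwargs": {
  "dp": [
    [-0.04,0,0],
    [-0.04,0,0]
  ],
  "turn": [
    [0,0,0],
    [0,0,0]
  ],
  "grip": [1,1]
}}

```text
time: 14.42
ee_pos: [0.5493, 0.2064, 0.0611]
eef_rot: [-0.0, 1.0, -0.0, -0.0]
force: [0.4, -0.7, 0.7]
opening: -0.0002
```

>>> {"fn": "send_rows", "kwargs": {
  "dp": [
    [-0.04,0,0],
    [-0.04,0,0]
  ],
  "turn": [
    [0,0,0],
    [0,0,0]
  ],
  "grip": [1,1]
}}

```text
time: 14.58
ee_pos: [0.5512, 0.2064, 0.0611]
eef_rot: [-0.0, 1.0, -0.0, -0.0]
force: [-0.1, 0.2, 0.0]
opening: -0.0003
```

>>> {"fn": "send_rows", "kwargs": {
  "dp": [
    [-0.04,0,0],
    [-0.04,0,0],
    [-0.04,0,0]
  ],
  "turn": [
    [0,0,0],
    [0,0,0],
    [0,0,0]
  ],
  "grip": [1,1,1]
}}

```text
time: 14.83
ee_pos: [0.5534, 0.2068, 0.061]
eef_rot: [-0.0, 1.0, 0.0, -0.001]
force: [-5.5, 3.3, 1.2]
opening: -0.0
```

>>> {"fn": "send_rows", "kwargs": {
  "dp": [
    [-0.04,0,0],
    [-0.04,0,0],
    [-0.04,0,0]
  ],
  "turn": [
    [0,0,0],
    [0,0,0],
    [0,0,0]
  ],
  "grip": [1,1,1]
}}

```text
time: 15.08
ee_pos: [0.556, 0.2069, 0.0607]
eef_rot: [-0.0, 1.0, 0.0, -0.001]
force: [-4.4, 3.9, -0.5]
opening: -0.0
```

>>> {"fn": "send_rows", "kwargs": {
  "dp": [
    [-0.04,0,0],
    [-0.04,0,0],
    [-0.04,0,0]
  ],
  "turn": [
    [0,0,0],
    [0,0,0],
    [0,0,0]
  ],
  "grip": [1,1,1]
}}

```text
time: 15.33
ee_pos: [0.559, 0.2068, 0.0606]
eef_rot: [-0.0, 1.0, 0.0, -0.001]
force: [-5.0, 4.3, -1.6]
opening: 0.0001
```

```bash
python3 look.py w8 lug,notch,pin,square_tin
```

```text
t 15.33 p [0.559  0.2068 0.0606] F [-5.   4.3 -1.6] op 0.0001
[-1.    -0.001  0.003] [ 0.35  0.46 -0.13  0.98  0.    0.35]
```

View pics/w8.png

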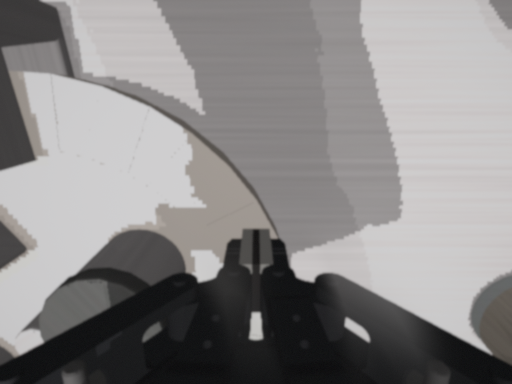

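>>> {"fn": "send_rows", "kwargs": {
  "dp": [
    [-0.05,0.016,0],
    [-0.07,0.022,0],
    [-0.095,0.029,0],
    [-0.096,0.027,0],
    [-0.096,0.025,0],
    [-0.097,0.023,0],
    [-0.098,0.021,0],
    [-0.098,0.019,0]
  ],
  "turn": [
    [0,0,0],
    [0,0,0],
    [0,0,0],
    [0,0,0],
    [0,0,0],
    [0,0,0],
    [0,0,0],
    [0,0,0]
  ],
  "grip": [1,1,1,1,1,1,1,1]
}}

```text
time: 16.25
ee_pos: [0.5767, 0.2113, 0.0606]
eef_rot: [-0.0, 1.0, 0.0, -0.001]
force: [-4.6, 3.5, -2.1]
opening: -0.0
```

>>> {"fn": "send_rows", "kwargs": {
  "dp": [
    [-0.098,0.014,0],
    [-0.099,0.012,0],
    [-0.099,0.01,0],
    [-0.1,0.008,0],
    [-0.1,0.006,0],
    [-0.1,0.004,0],
    [-0.1,0.002,0],
    [-0.1,0,0],
    [-0.1,-0.002,0],
    [-0.08,-0.003,0]
  ],
  "turn": [
    [0,0,0],
    [0,0,0],
    [0,0,0],
    [0,0,0],
    [0,0,0],
    [0,0,0],
    [0,0,0],
    [0,0,0],
    [0,0,0],
    [0,0,0]
  ],
  "grip": [1,1,1,1,1,1,1,1,1,1]
}}

```text
time: 17.08
ee_pos: [0.6023, 0.2122, 0.061]
eef_rot: [-0.0, 1.0, -0.0, -0.0]
force: [-3.4, 2.3, -2.0]
opening: 0.0
```

```bash
python3 - <<'E'
from h import *
st()
im=ctrl.get_image("top"); cv2.imwrite("pics/t9.png",cv2.resize(im[130:250,170:330],None,fx=5,fy=5,interpolation=cv2.INTER_CUBIC))
for n,z in dict(square_tin=.1,notch=.05,pin=.05,lug=.078).items():
    for d in ctrl.spot_point("top",n)[:1]: print(n,d["p"],np.round(d["at"],1),np.round(atz("top",d["at"],z),4))
E
```

```text
t 17.08 p [0.6023 0.2122 0.061 ] F [-3.4  2.3 -2. ] op 0.0
square_tin 0.83 [235.3 186.1] [0.5643 0.0701 0.1   ]
notch 0.95 [237.5 213.2] [0.4871 0.064  0.05  ]
pin 0.5 [232.7 207. ] [0.5056 0.079  0.05  ]
lug 0.81 [188.9 168.7] [0.6162 0.211  0.078 ]
```

View pics/t9.png

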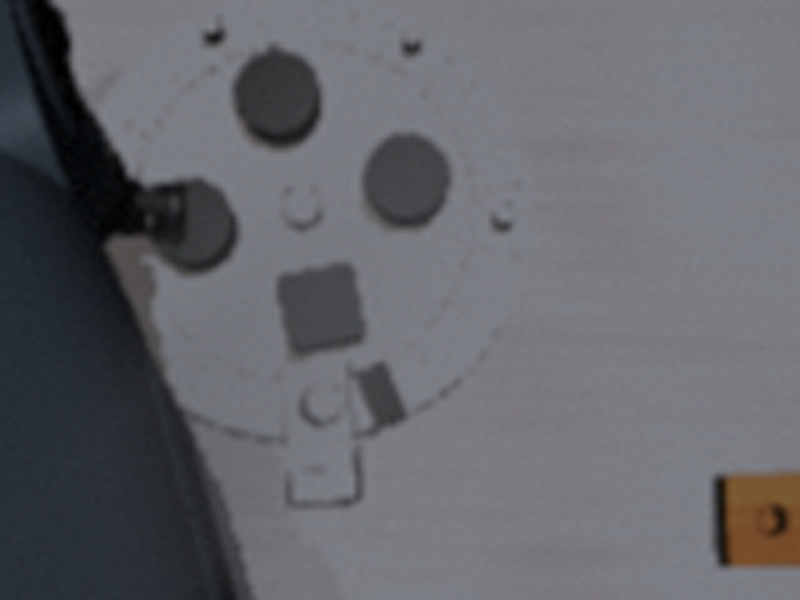

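>>> {"fn": "send_rows", "kwargs": {
  "dp": [
    [-0.06,-0.002,0],
    [-0.06,-0.003,0],
    [-0.06,-0.004,0],
    [-0.06,-0.004,0],
    [-0.06,-0.005,0],
    [-0.04,-0.005,0],
    [-0.03,-0.003,0]
  ],
  "turn": [
    [0,0,0],
    [0,0,0],
    [0,0,0],
    [0,0,0],
    [0,0,0],
    [0,0,0],
    [0,0,0]
  ],
  "grip": [1,1,1,1,1,1,1]
}}

```text
time: 17.92
ee_pos: [0.6115, 0.2117, 0.0612]
eef_rot: [-0.0, 1.0, 0.0, 0.0]
force: [-4.0, 0.3, 2.2]
opening: 0.0001
```

>>> {"fn": "send_rows", "kwargs": {
  "dp": [
    [-0.03,-0.003,0],
    [-0.03,-0.003,0],
    [-0.03,-0.004,0]
  ],
  "turn": [
    [0,0,0],
    [0,0,0],
    [0,0,0]
  ],
  "grip": [1,1,1]
}}

```text
time: 18.17
ee_pos: [0.6136, 0.2115, 0.0611]
eef_rot: [-0.0, 1.0, 0.0, 0.0]
force: [-3.4, 1.6, 1.6]
opening: -0.0004
```

>>> {"fn": "send_rows", "kwargs": {
  "dp": [
    [-0.03,-0.003,0],
    [-0.03,-0.003,0],
    [-0.03,-0.004,0]
  ],
  "turn": [
    [0,0,0],
    [0,0,0],
    [0,0,0]
  ],
  "grip": [1,1,1]
}}

```text
time: 18.42
ee_pos: [0.6159, 0.2112, 0.0611]
eef_rot: [-0.0, 1.0, 0.0, 0.0]
force: [-1.9, 1.8, 1.7]
opening: 0.0001
```

```bash
cat > chk.py <<'E'
import sys
from h import *
st()
im=ctrl.get_image("side"); cv2.imwrite(f"pics/{sys.argv[1]}.png",cv2.resize(im[150:250,200:360],None,fx=5,fy=5,interpolation=cv2.INTER_CUBIC))
im=ctrl.get_image("top"); cv2.imwrite(f"pics/{sys.argv[1]}t.png",cv2.resize(im[150:240,190:310],None,fx=6,fy=6,interpolation=cv2.INTER_CUBIC))
E
python3 chk.py c1
```

```text
t 18.42 p [0.6159 0.2112 0.0611] F [-1.9  1.8  1.7] op 0.0001
```

View pics/c1.png

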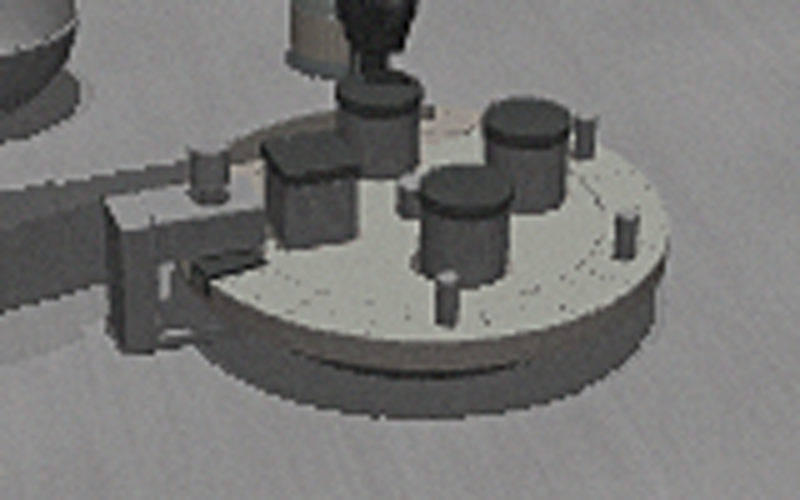

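View pics/c1t.png

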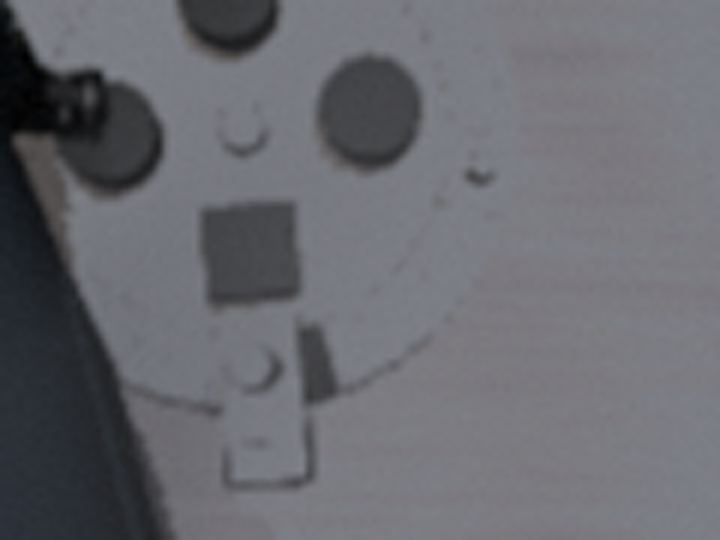

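```bash
python3 - <<'E'
from h import *
c=ctrl.get_calibration("side")
for z in (.08,.088,.11,.1,.122):
    q=proj("side",[.4918,.0771,z],c); print(z,np.round((q-[200,150]+.5)*5,0))
for d in ctrl.spot_point("side","pin")[:2]: print(d)
E
```

```text
0.08 [209. 199.]
0.088 [209. 186.]
0.11 [208. 150.]
0.1 [208. 167.]
0.122 [207. 130.]
```

>>> {"fn": "send_rows", "kwargs": {
  "dp": [
    [-0.03,-0.004,0],
    [-0.03,-0.004,0],
    [-0.02,-0.003,0]
  ],
  "turn": [
    [0,0,0],
    [0,0,0],
    [0,0,0]
  ],
  "grip": [1,1,1]
}}

```text
time: 18.82
ee_pos: [0.6178, 0.2109, 0.0611]
eef_rot: [-0.0, 1.0, -0.0, -0.0]
force: [-3.4, 1.5, 0.4]
opening: 0.0
```

>>> {"fn": "send_rows", "kwargs": {
  "dp": [
    [-0.02,-0.003,0],
    [-0.02,-0.003,0]
  ],
  "turn": [
    [0,0,0],
    [0,0,0]
  ],
  "grip": [1,1]
}}

```text
time: 18.98
ee_pos: [0.6188, 0.2107, 0.0611]
eef_rot: [-0.0, 1.0, 0.0, -0.0]
force: [-2.8, 1.9, 0.9]
opening: -0.0001
```

>>> {"fn": "send_rows", "kwargs": {
  "dp": [
    [-0.02,-0.003,0],
    [-0.02,-0.003,0]
  ],
  "turn": [
    [0,0,0],
    [0,0,0]
  ],
  "grip": [1,1]
}}

```text
time: 19.15
ee_pos: [0.6199, 0.2106, 0.0611]
eef_rot: [-0.0, 1.0, 0.0, -0.0]
force: [-3.0, 1.7, 1.2]
opening: 0.0002
```

>>> {"fn": "send_rows", "kwargs": {
  "dp": [
    [-0.02,-0.003,0],
    [-0.02,-0.003,0]
  ],
  "turn": [
    [0,0,0],
    [0,0,0]
  ],
  "grip": [1,1]
}}

```text
time: 19.32
ee_pos: [0.6208, 0.2104, 0.0611]
eef_rot: [-0.0, 1.0, -0.0, -0.0]
force: [-3.0, 1.5, -0.1]
opening: 0.0002
```

>>> {"fn": "send_rows", "kwargs": {
  "dp": [
    [-0.016,-0.003,0],
    [-0.016,-0.003,0]
  ],
  "turn": [
    [0,0,0],
    [0,0,0]
  ],
  "grip": [1,1]
}}

```text
time: 19.48
ee_pos: [0.6215, 0.2103, 0.0611]
eef_rot: [-0.0, 1.0, 0.0, -0.0]
force: [-3.4, 2.6, 1.3]
opening: 0.0
```

>>> {"fn": "send_rows", "kwargs": {
  "dp": [
    [-0.016,-0.003,0],
    [-0.016,-0.003,0]
  ],
  "turn": [
    [0,0,0],
    [0,0,0]
  ],
  "grip": [1,1]
}}

```text
time: 19.65
ee_pos: [0.6224, 0.2101, 0.0611]
eef_rot: [-0.0, 1.0, -0.0, -0.0]
force: [-3.8, 1.7, -0.2]
opening: -0.0001
```

>>> {"fn": "send_rows", "kwargs": {
  "dp": [
    [-0.016,-0.003,0],
    [-0.016,-0.003,0]
  ],
  "turn": [
    [0,0,0],
    [0,0,0]
  ],
  "grip": [1,1]
}}

```text
time: 19.82
ee_pos: [0.6232, 0.21, 0.0611]
eef_rot: [-0.0, 1.0, -0.0, -0.0]
force: [-2.6, 2.4, -0.5]
opening: 0.0001
```

>>> {"fn": "send_rows", "kwargs": {
  "dp": [
    [-0.016,-0.003,0],
    [-0.016,-0.003,0]
  ],
  "turn": [
    [0,0,0],
    [0,0,0]
  ],
  "grip": [1,1]
}}

```text
time: 19.98
ee_pos: [0.624, 0.2097, 0.0611]
eef_rot: [-0.0, 1.0, -0.0, -0.0]
force: [-3.7, 2.2, -0.2]
opening: 0.0
```

>>> {"fn": "send_rows", "kwargs": {
  "dp": [
    [-0.016,-0.003,0],
    [-0.016,-0.003,0]
  ],
  "turn": [
    [0,0,0],
    [0,0,0]
  ],
  "grip": [1,1]
}}

```text
time: 20.15
ee_pos: [0.6248, 0.2096, 0.0611]
eef_rot: [-0.0, 1.0, -0.0, -0.0]
force: [-3.2, 1.7, -0.5]
opening: -0.0002
```

>>> {"fn": "send_rows", "kwargs": {
  "dp": [
    [-0.016,-0.003,0],
    [-0.016,-0.003,0]
  ],
  "turn": [
    [0,0,0],
    [0,0,0]
  ],
  "grip": [1,1]
}}

```text
time: 20.32
ee_pos: [0.6256, 0.2095, 0.0611]
eef_rot: [-0.0, 1.0, -0.0, -0.0]
force: [-2.0, 2.2, -0.6]
opening: -0.0001
```

>>> {"fn": "send_rows", "kwargs": {
  "dp": [
    [-0.016,-0.003,0],
    [-0.016,-0.003,0]
  ],
  "turn": [
    [0,0,0],
    [0,0,0]
  ],
  "grip": [1,1]
}}

```text
time: 20.48
ee_pos: [0.6264, 0.2093, 0.0611]
eef_rot: [-0.0, 1.0, -0.0, -0.0]
force: [-3.3, 2.4, -1.0]
opening: 0.0
```

>>> {"fn": "send_rows", "kwargs": {
  "dp": [
    [-0.016,-0.004,0],
    [-0.016,-0.004,0]
  ],
  "turn": [
    [0,0,0],
    [0,0,0]
  ],
  "grip": [1,1]
}}

```text
time: 20.65
ee_pos: [0.6268, 0.2092, 0.0611]
eef_rot: [-0.0, 1.0, 0.0, -0.0]
force: [-6.8, 3.2, 1.1]
opening: 0.0002
```

```bash
python3 chk.py c2
```

```text
t 20.65 p [0.6268 0.2092 0.0611] F [-6.8  3.2  1.1] op 0.0002
```

View pics/c2t.png

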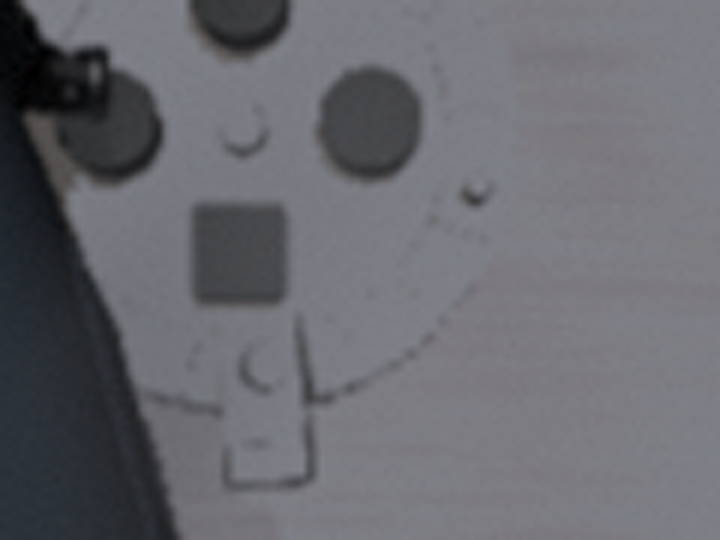

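View pics/c2.png

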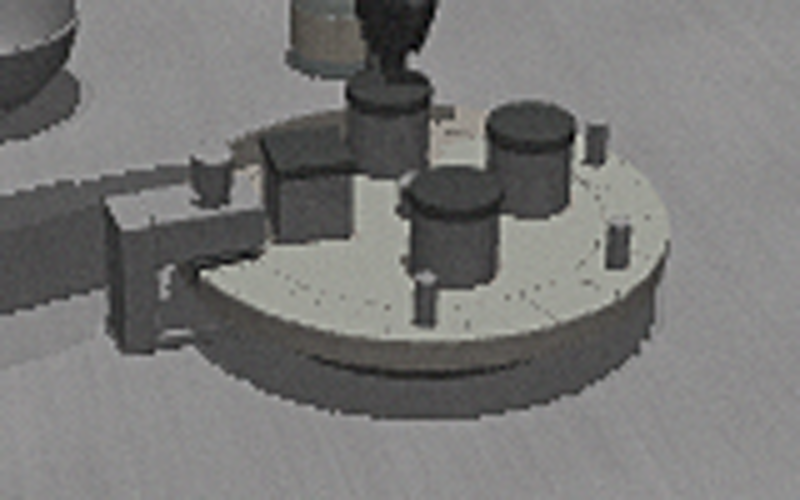

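>>> {"fn": "send_rows", "kwargs": {
  "dp": [
    [-0.01,-0.002,0],
    [0,0,0]
  ],
  "turn": [
    [0,0,0],
    [0,0,0]
  ],
  "grip": [1,1]
}}

```text
time: 20.92
ee_pos: [0.6269, 0.2092, 0.0611]
eef_rot: [-0.0, 1.0, 0.0, -0.001]
force: [-6.7, 3.7, 0.6]
opening: -0.0001
```

>>> {"fn": "send_rows", "kwargs": {
  "dp": [
    [-0.015,-0.002,0],
    [0,0,0]
  ],
  "turn": [
    [0,0,0],
    [0,0,0]
  ],
  "grip": [1,1]
}}

```text
time: 21.08
ee_pos: [0.627, 0.2092, 0.061]
eef_rot: [-0.0, 1.0, 0.0, -0.001]
force: [-6.5, 2.9, 1.7]
opening: 0.0
```

>>> {"fn": "send_rows", "kwargs": {
  "dp": [
    [-0.03,-0.005,0]
  ],
  "turn": [
    [0,0,0]
  ],
  "grip": [1]
}}

```text
time: 21.17
ee_pos: [0.6273, 0.2091, 0.061]
eef_rot: [-0.0, 1.0, 0.0, -0.001]
force: [-9.4, 3.4, 2.5]
opening: 0.0001
```

>>> {"fn": "send_rows", "kwargs": {
  "dp": [
    [-0.02,-0.003,0]
  ],
  "turn": [
    [0,0,0]
  ],
  "grip": [1]
}}

```text
time: 21.25
ee_pos: [0.6274, 0.2091, 0.061]
eef_rot: [-0.0, 1.0, 0.0, -0.002]
force: [-11.2, 5.0, 4.1]
opening: -0.0001
```

>>> {"fn": "send_rows", "kwargs": {
  "dp": [
    [0,0,0],
    [0,0,0]
  ],
  "turn": [
    [0,0,0],
    [0,0,0]
  ],
  "grip": [1,1]
}}

```text
time: 21.42
ee_pos: [0.6274, 0.2091, 0.061]
eef_rot: [-0.0, 1.0, 0.0, -0.002]
force: [-10.7, 4.1, 3.9]
opening: -0.0
```

>>> {"fn": "send_rows", "kwargs": {
  "dp": [
    [-0.01,-0.001,0],
    [0,0,0]
  ],
  "turn": [
    [0,0,0],
    [0,0,0]
  ],
  "grip": [1,1]
}}

```text
time: 21.58
ee_pos: [0.6274, 0.2091, 0.061]
eef_rot: [-0.0, 1.0, 0.0, -0.002]
force: [-10.2, 3.3, 4.0]
opening: 0.0003
```

>>> {"fn": "send_rows", "kwargs": {
  "dp": [
    [-0.025,-0.003,0],
    [0,0,0]
  ],
  "turn": [
    [0,0,0],
    [0,0,0]
  ],
  "grip": [1,1]
}}

```text
time: 21.75
ee_pos: [0.6276, 0.209, 0.061]
eef_rot: [-0.0, 1.0, 0.0, -0.002]
force: [-11.9, 3.6, 4.6]
opening: -0.0001
```

>>> {"fn": "send_rows", "kwargs": {
  "dp": [
    [-0.01,-0.001,0],
    [0,0,0],
    [0,0,0],
    [0,0,0]
  ],
  "turn": [
    [0,0,0],
    [0,0,0],
    [0,0,0],
    [0,0,0]
  ],
  "grip": [1,1,1,1]
}}

```text
time: 22.08
ee_pos: [0.6276, 0.209, 0.061]
eef_rot: [-0.0, 1.0, 0.0, -0.002]
force: [-13.2, 4.0, 5.7]
opening: -0.0001
```

>>> {"fn": "send_rows", "kwargs": {
  "dp": [
    [0,0,0],
    [0,0,0],
    [0,0,0],
    [0,0,0]
  ],
  "turn": [
    [0,0,0],
    [0,0,0],
    [0,0,0],
    [0,0,0]
  ],
  "grip": [1,1,1,1]
}}

```text
time: 22.42
ee_pos: [0.6276, 0.209, 0.061]
eef_rot: [-0.0, 1.0, 0.0, -0.002]
force: [-13.7, 4.7, 6.5]
opening: -0.0001
```

>>> {"fn": "send_rows", "kwargs": {
  "dp": [
    [0.02,0,0],
    [0.04,0,0],
    [0.1,0.02,0],
    [0.2,0.05,0],
    [0.3,0.1,0],
    [0.3,0.1,0],
    [0,0,-0.6],
    [0,0,-0.9],
    [0,0,-0.9],
    [0,0,-0.9],
    [0,0,-0.9],
    [0,0,-0.6],
    [0,0,0],
    [0,0,0]
  ],
  "turn": [
    [0,0,0],
    [0,0,0],
    [0,0,0],
    [0,0,0],
    [0,0,0],
    [0,0,0],
    [0,0,0],
    [0,0,0],
    [0,0,0],
    [0,0,0],
    [0,0,0],
    [0,0,0],
    [0,0,0],
    [0,0,0]
  ],
  "grip": [1,1,1,1,1,1,1,1,1,1,1,1,1,1]
}}

```text
time: 23.58
ee_pos: [0.6064, 0.2157, 0.1819]
eef_rot: [-0.0, 1.0, 0.0, 0.001]
force: [0.8, -0.2, -0.2]
opening: -0.0001
```

```bash
python3 chk.py c3; python3 look.py w10 pin,notch,bowl; python3 - <<'E'
from h import *
for c in ["top","side"]:
    for n in ["bowl","jar","scale","square_tin","pin"]:
        for d in ctrl.spot_point(c,n)[:1]: print(c,n,np.round(d["p"],2),np.round(d["at"],1))
E
```

```text
t 23.58 p [0.6064 0.2157 0.1819] F [ 0.8 -0.2 -0.2] op -0.0001
t 23.68 p [0.6056 0.2154 0.1801] F [-0.4  0.4 -0.5] op 0.0002
[-1.    -0.     0.001] [ 0.34  0.46  0.19  1.3  -0.    0.34]
notch 0.93 [98.4 44.6] [0.4917 0.0883 0.05  ]
notch 0.42 [137.7 173.9] [0.5994 0.1084 0.05  ]
top jar 0.64 [233.7 211.3]
top scale 0.84 [374.3 159.9]
top square_tin 0.91 [229.4 189. ]
top pin 0.63 [233.  211.8]
side bowl 0.93 [193.3 172.2]
side jar 0.83 [263.  158.6]
side scale 0.9 [367.  314.1]
side square_tin 0.87 [261.7 176.2]
```

View pics/c3.png

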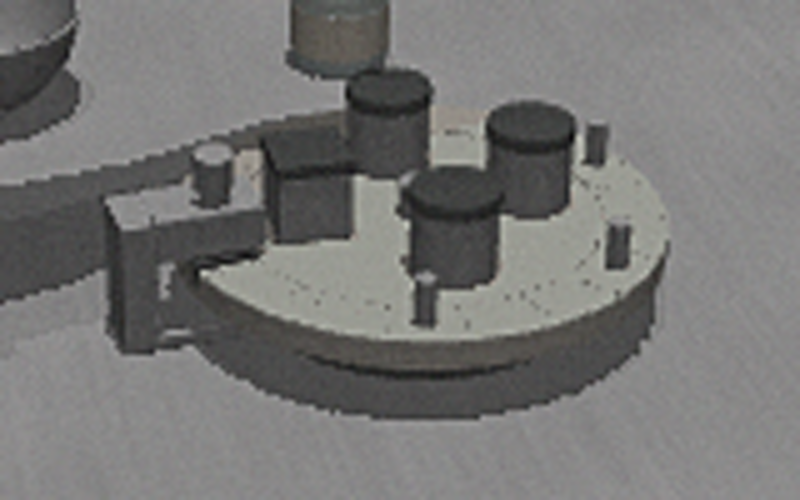

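View pics/w10.png

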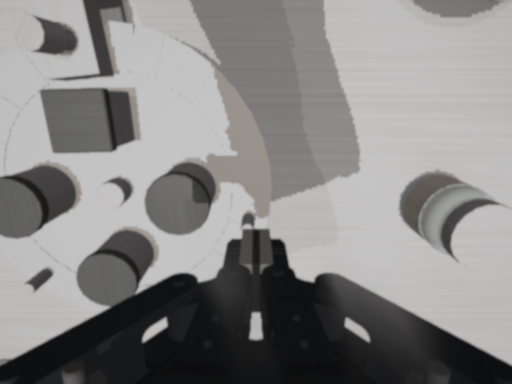

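```bash
python3 -c "
from h import *
st(); print(ctrl.job_done()); st()"
```

```text
t 24.38 p [0.6062 0.2155 0.1811] F [ 0.2 -0.2 -0.7] op 0.0002
the job is handed in; nothing more can be done
None
the job is handed in; nothing more can be done
```

I handed the job in at 24.4 s: the pin is down in the notch, the square tin is at the front, and the arm is clear of everything at z ≈ 0.18 m.

**What I did:** I took the pin from its rest, put it through the guide hole without any measurable side force, and released it at the rim. I then pushed the left lug with closed fingers. The pin dropped, and the force rose when the stop shoe reached it. I leaned on it for about 1.2 s. The tangential force was about 10–13 N for the first 0.6 s. The horizontal push then crept up to about 14.5 N (about 16 N with the vertical part included), a little over the 12 N asked. I saw nothing above the 18 N limit, but I only read the force at the end of each move call.

**Last checks:**
- **Pin:** in the side view, the top of the pin's head is at the height expected when it is down (110 mm above the table, not 122 mm).
- **Bowl, jar and scale:** in the side view they were within about 5 px of where they started, which is within the detector's scatter. In the top view the scale matched, the bowl wasn't found, and the jar was reported on the pin, an obvious mix-up. The arm never came near any of the three.
- **Final wrist force:** within noise, so nothing was touching the tool.

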